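# Prop the propagator, screw the water cap, load the pots

## Task

Get the herb propagator ready: lift its clear lid, flip up the stay from the left deck and let the lid come to rest on the stay's red end, so that it is propped open. Then put the blue water cap right: turn it backward and let it drop into the start of its thread, and screw it forward until it is fully home. Stand all the terracotta pots upright on the floor of the bed beside the cap, leave the lid propped on its stay, and do not disturb the mug, bottle and jar behind.

Things in the scene. Friction and masses are not known exactly. Their poses are not given: they have to be found in the camera images.
- planter: White herb propagator fixed to the worktop, spanning x -105..115, y -255..310, z 0..95 mm in its frame (x away from the robot, y left, z up; yaw varies). Its bed is an open trough, x -95..40, y -247..77 mm, floor at z 20, walls to 95; a ledge is behind. The blue cap stands in the bed's right end at x -28, y -203 mm. The left end (y from 85) is a deck 85 mm high with the folded stay.
- bed (a point): Centre of the pots' room, on the bed's floor, at planter (-28, -52, 20) mm; axes of the planter. A pot's centre may stand up to 55 mm from it in x and up to 115 mm in y, so three pots fit in a row along y.
- lid (a joint): Angle of the clear lid (200 x 338 mm plate, 8 mm thick, 0.32 kg), rad: 0 shut, grows as its front edge rises, stop at 1.46. Hinged at the far side. Soft-close damper (about 5 N m s/rad): raise it at about 0.25 rad/s, 10 N at the handle; let go, it sinks slowly, from 1.44 to the stay's height (1.25) in about 20 s. A metal ear on its left edge, planter y 84..124 mm, takes the stay.
- lid_handle (a point): Middle of the lid's black round bar handle, 14 mm thick and 140 mm long along the planter's y, on two posts 120 mm apart, 40 mm above the lid's top; in the lid's frame 188 mm before and 48 mm above the hinge axis. Pinched from above it turns in the fingers as the lid rises. Axes of the lid.
- lid_hinge (a point): Point on the lid's hinge axis in the middle of the lid, at planter (100, -85, 98) mm; axes of the planter. The lid's underside runs through the axis.
- stay (a joint): Angle of the stay, rad: 0 folded, lying along the planter's y on the left deck; grows as its outer end is flipped up about the planter's x axis through the pivot, towards the lid; stop at 1.62; from about 1.3 on it falls to that stop and stays there; let go earlier, it falls back. Needs under 2 N. With the lid above 1.30 it swings up under the lid's ear, which then sinks onto it.
- stay_tab (a point): Point on the stay's red bent end, a rod 12 mm thick, 59 mm long with a 16 mm ball at its tip, that points up while the stay is folded and to the right, under the lid's ear, when it is up. It is 125 mm along the stay from the pivot and 31 mm along the bent end. Stay axes: y along it from the pivot, z along the bent end, x turning axis.
- stay_pivot (a point): Pivot of the stay, at planter (52, 164, 90) mm; axes of the planter.
- cap (a joint): Turn of the blue cap, rad, clockwise from above (screwing on) positive, range -0.45..2.30. Starts at 0.3 to 1.0 on top of the thread; screwed forward from there it jams near 1.2. Turned backward past -0.15 and let go, it drops into the thread's start; then turning forward draws it down, fully home at 2.30. Needs about 0.05 N m, stays where left.
- cap_lift (a joint): Height of the cap relative to its start, m: about 0 on top of the thread, -0.012 dropped into the thread's start, -0.0175 fully home. Let go of the cap so that it drops.
- cap_grip (a point): Point on the cap's axis, 5 mm below the top of its straight grip bar (60 mm long, 16 mm wide, 26 mm high, on the cap's 68 mm disc); at first 83 mm above the worktop, falling with cap_lift. Axes: x along the bar, y across it, z up; turns with the cap.
- mug: White mug, a bystander; origin under its centre.
- oil: Green bottle, a bystander; origin under its centre.
- jam: Amber jar, a bystander; origin under its centre.
- pot0: Terracotta seedling pot, an upright cylinder 56 mm in diameter and 65 mm tall (tiny leaves rise 15 mm more), about 0.18 kg; origin at the centre of its underside, z up. None if absent.
- pot1: Terracotta seedling pot, an upright cylinder 56 mm in diameter and 65 mm tall (tiny leaves rise 15 mm more), about 0.18 kg; origin at the centre of its underside, z up. None if absent.
- pot2: Terracotta seedling pot, an upright cylinder 56 mm in diameter and 65 mm tall (tiny leaves rise 15 mm more), about 0.18 kg; origin at the centre of its underside, z up. None if absent.
- pot3: Terracotta seedling pot, an upright cylinder 56 mm in diameter and 65 mm tall (tiny leaves rise 15 mm more), about 0.18 kg; origin at the centre of its underside, z up. None if absent.

How it is judged:
By the outcome, as a careful person would: the job done as asked, in the order asked, and still so for the second after the job is handed in, with the robot touching nothing.
Of pot0, pot1, pot2, pot3 only 2 to 3 are there at a start; the rules pass over those that are not, and their reading is None.
At some moment in a run one of pot0, pot1, pot2, pot3 may be knocked a few centimetres aside while the robot is not near it.
Once in a run the grip may slacken for a moment while it holds something.
It also fails if it takes over 210 s, if anything falls off the work surface, if the arm or the gripper's body presses on something with over 40 N, if the wrist force passes 120 N, or if a joint passes its speed limit or range.

## Robot

A 6-joint arm with a two-finger parallel gripper is mounted at the origin on the work surface. World frame = base frame: x ahead of the robot, y to its left, z up, the work surface at z = 0. Lengths are in m, angles in rad, forces in N, time in s.
With the tool pointing down it reaches from about 0.275 to 0.85 m from the base axis. Payload 5.2 kg.
Tool frame: the origin (TCP) lies on the centre line of the jaws, within the pads' length; the fingertips stand env.finger_overhang ahead of it and the grasp point (between the pads) lies 6 mm ahead of it (env.finger_overhang is the distance from the TCP to the fingertips, in m); z points along the fingers, y is the line along which they close (so a half turn about z gives the same grasp; the last joint's range is limited). The gripper opens to 85 mm and grips with 20 to 120 N. Pads are 22 mm wide; open, the fingers measure 114 mm over their backs; the gripper's body (76 mm by 85 mm) begins 54 mm behind the grasp point. The pads swing forward as they close: fully open they stand 13 mm farther back than shut.
Start: joints at [-1.498, 0.259, 1.535, -0, 1.348, -0.203], TCP at [0.15, -0.529, 0.256] pointing down, gripper open.
Joint ranges: [-3.14, 3.14], [-0.91, 2.08], [0.19, 2.58], [-1.22, 4.36], [0.22, 2.71], [-3.12, 3.12]. Speed limits (rad/s): [2.57, 2.57, 3.14, 3.14, 3.14, 3.14].

## Interface

Orientations are given as a unit quaternion [x, y, z, w].
In Python, from station import env, optics, job gives the robot as it stands (env), with the cameras (optics) and the job (job).
- The arm moves only by the shell command python3 jog.py FILE [FORCE], which reads ROWS from the file FILE. ROWS is a JSON list of rows, 1 to 12 of them, each an object with the fields finger_gap (the finger opening in m), dx, dy, dz (the shift in m), twist (a turn about the tool's z in rad); a field left out counts as zero (the opening has to be given); each row shifts and turns the commanded pose from where the row before left it, along the tool's axes as they then stand; what a row does not reach is not made up. A row lasts 1/8 s, in which the tool goes at most 0.0625 m and 0.188 rad, less where a joint would pass 70% of its speed; a pose out of reach is approached as far as the arm can. The fingers move at their own pace and stop on an object; FORCE is the grip in N (left out, the last holds). Time passes only in rows, so rows that do not move let the fingers close. It prints the time, the measured TCP pose, the force, the opening and the grip force at its end. Input that does not fit is refused with a message, and nothing moves.
- env.get_obs(): the state, without advancing time (a new reading comes with each control period).
- optics.camera(name): name is "scene" or "side" or "wrist"; returns a dict with "img" (400x640x3 uint8, red, green, blue), "camera_matrix" (3x3 intrinsics, pixels), "origin" and "orientation" of the camera in the world. Camera axes: x right, y down, z forward; pixel columns grow to the right and rows downward; lengths in m; the calibration is good to about 2 mm. A picture is of the moment at which its call begins. There is no depth.
- job.job_done(): hands the job in; it is judged then, once.
The state is a dict: "clock": time; "joint_pos": joint angles; "joint_velocities": joint speeds; "joint_efforts": joint torques, N m; "tcp_pos": TCP position; "tcp_rot": TCP orientation; "wrist_force": force on the tool from outside, world axes, zero at the start; "moment": the same for the moment, N m; "width": finger opening in m; "gripper_force": force on a finger pad.
Only numpy, scipy, OpenCV 4.12 (cv2) and the standard library are available. Lean on these libraries where they do the work, as an engineer would, in place of code of your own. Each camera call takes 0.05 s, during which the arm holds its last target. There are 200 camera calls.

## Working session

There is one attempt and no reset: what is moved stays moved. The work goes in short steps, Python scripts to look and compute and a shell command to move; the robot and the scene stay as the last step left them, time stands still between calls to the robot, and variables do not carry over. Pictures are saved under pics/ and viewed, at most 14 in all, crops included, and the job is handed in when it is done.

```bash
ls; mkdir -p pics; cat > h.py <<'E'
import numpy as np, cv2
from scipy.spatial.transform import Rotation as R
from station import env, optics, job
def cam(n):
    c=optics.camera(n); c['M']=R.from_quat(c['orientation']).as_matrix() if np.size(c['orientation'])==4 else np.array(c['orientation']); return c
def save(c,f): cv2.imwrite('pics/'+f,c['img'][:,:,::-1])
def ray(c,u,v):
    d=c['M']@np.linalg.inv(c['camera_matrix'])@np.array([u,v,1.]); return np.array(c['origin']),d/np.linalg.norm(d)
def onz(c,u,v,z):
    o,d=ray(c,u,v); return o+d*(z-o[2])/d[2]
def proj(c,p):
    q=np.array(c['camera_matrix'])@(c['M'].T@(np.array(p)-c['origin'])); return q[:2]/q[2]
def tri(c1,p1,c2,p2):
    o1,d1=ray(c1,*p1); o2,d2=ray(c2,*p2)
    t=np.linalg.lstsq(np.c_[d1,-d2],o2-o1,rcond=None)[0]
    a,b=o1+d1*t[0],o2+d2*t[1]; return (a+b)/2,np.linalg.norm(a-b)
E
cat > a.py <<'E'
from h import *
a=cam('scene');b=cam('side')
save(a,'scene0.png');save(b,'side0.png')
for c in(a,b): print(c['origin'],c['M'][:,2].round(3),c['camera_matrix'][0])
o=env.get_obs();print({k:np.round(v,3) for k,v in o.items()},env.finger_overhang)
E
python3 a.py
```

```text
jog.py
pics
station.py
[ 1.27099269 -0.46638065  1.14941176] [-0.509  0.333 -0.794] [476.71724505   0.         329.91647654]
[0.32982634 0.91990117 0.88511136] [ 0.221 -0.765 -0.604] [403.30494446   0.         316.5673883 ]
{'clock': np.float64(0.1), 'joint_pos': array([-1.498,  0.259,  1.536, -0.   ,  1.348, -0.203]), 'joint_velocities': array([ 0.   , -0.003, -0.005, -0.   ,  0.002, -0.   ]), 'joint_efforts': array([ 1.0000e-03, -4.4697e+01, -2.9125e+01, -0.0000e+00,  6.0000e-03,
       -0.0000e+00]), 'tcp_pos': array([ 0.15 , -0.529,  0.256]), 'tcp_rot': array([ 0.991,  0.137,  0.   , -0.001]), 'wrist_force': array([-0.7  ,  0.575, -0.532]), 'moment': array([-0.051, -0.052,  0.009]), 'gripper_force': np.float64(0.0), 'width': np.float64(0.085)} 0.025
```

View pics/scene0.png

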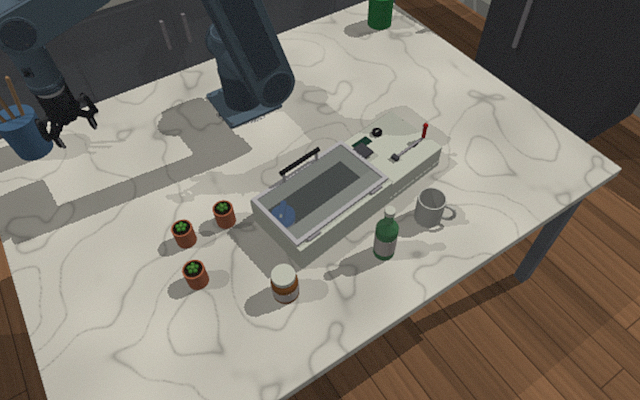

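View pics/side0.png

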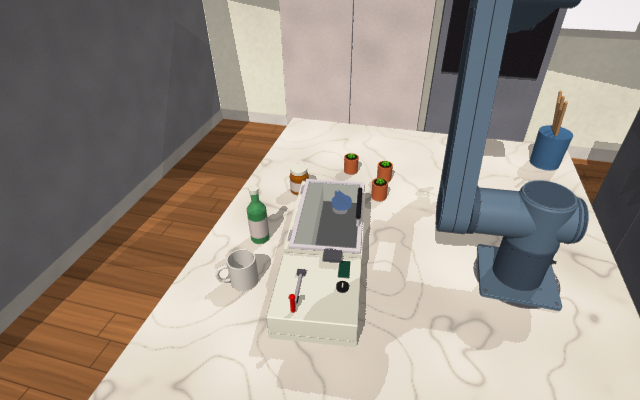

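The scene picture shows the handle at about (300,161), the red tab at (424,130) and three pots at (184,233), (224,213) and (196,274). In the side picture the tab is at (293,301), the handle at (360,203) and the pots at (351,163), (385,171) and (380,189).

```bash
cat >> h.py <<'E'
def blobs(c,m,roi=None,amin=15):
    m=m.astype(np.uint8)
    if roi is not None:
        k=np.zeros_like(m); k[roi[1]:roi[3],roi[0]:roi[2]]=1; m=m*k
    n,l,s,ce=cv2.connectedComponentsWithStats(m)
    return [(ce[i].round(1),s[i]) for i in range(1,n) if s[i][4]>=amin]
def hsv(c): return [x.astype(int) for x in cv2.split(cv2.cvtColor(c['img'],cv2.COLOR_RGB2HSV))]
def red(c): h,s,v=hsv(c); return ((h<4)|(h>174))&(s>180)&(v>90)
def terra(c): h,s,v=hsv(c); return (h>=3)&(h<=14)&(s>125)&(v>50)
def potblobs(c,roi=None):
    m=terra(c).astype(np.uint8); m=cv2.morphologyEx(m,cv2.MORPH_CLOSE,np.ones((5,5)))
    out=[]
    for ct in cv2.findContours(m,cv2.RETR_EXTERNAL,cv2.CHAIN_APPROX_NONE)[0]:
        hl=cv2.convexHull(ct); M=cv2.moments(hl)
        if M['m00']>60: out.append((round(M['m10']/M['m00'],1),round(M['m01']/M['m00'],1),int(M['m00'])))
    return out
E
cat > b.py <<'E'
from h import *
a=cam('scene');b=cam('side')
for c in(a,b):
    print('red',blobs(c,red(c))); print('pot',[(p,onz(c,p[0],p[1],.035).round(3)) for p in potblobs(c)])
    h,s,v=hsv(c); print('blk',blobs(c,v<45,(270,140,330,180) if c is a else (345,180,370,225)))
    print('blue',blobs(c,(h>100)&(h<130)&(s>90)&(v>40),(250,150,400,250)))
E
python3 b.py
```

```text
red []
pot [((284.7, 284.8, 345), array([ 0.728, -0.255,  0.035])), ((195.3, 274.2, 535), array([ 0.57 , -0.434,  0.035])), ((15.4, 345.7, 3684), array([ 0.507, -0.87 ,  0.035])), ((183.6, 233.4, 480), array([ 0.433, -0.409,  0.035])), ((223.9, 213.9, 444), array([ 0.436, -0.286,  0.035])), ((521.4, 299.9, 52458), array([1.097, 0.219, 0.035])), ((448.8, 21.4, 2647), array([0.075, 0.906, 0.035]))]
blk [(array([299.3, 160.8]), array([280, 148,  40,  27, 160], dtype=int32))]
blue [(array([284.1, 213.5]), array([271, 201,  24,  26, 304], dtype=int32))]
red [(array([292. , 302.2]), array([289, 294,   6,  18,  75], dtype=int32))]
pot [((298.5, 177.5, 136), array([ 0.747, -0.284,  0.035])), ((381.4, 180.5, 590), array([ 0.441, -0.34 ,  0.035])), ((591.4, 174.6, 871), array([-0.314, -0.57 ,  0.035])), ((350.8, 163.4, 244), array([ 0.575, -0.431,  0.035])), ((126.7, 270.8, 28977), array([1.082, 0.295, 0.035])), ((558.4, 114.0, 191), array([-0.296, -1.106,  0.035]))]
blk [(array([358.7, 203.2]), array([356, 188,   6,  30, 118], dtype=int32))]
blue [(array([340.9, 201.3]), array([332, 191,  19,  20, 275], dtype=int32))]
```

```bash
sed -i 's/(s>180)&(v>90)/(s>150)\&(v>60)/' h.py
cat > c.py <<'E'
from h import *
a=cam('scene');b=cam('side')
ra=blobs(a,red(a),(400,110,450,160),5);print(ra)
rb=blobs(b,red(b),(270,280,310,320),5);print(rb)
T,e=tri(a,ra[0][0],b,rb[0][0]);print('tab',T,e)
H,e=tri(a,(299.3,160.8),b,(358.7,203.2));print('handle',H,e)
d=(T-H)[:2]; yaw=np.arctan2(d[1],d[0])-np.arctan2(374,140);print('yaw',yaw,np.linalg.norm(d),np.hypot(374,140))
C,S=np.cos(yaw),np.sin(yaw);Q=np.array([[C,-S],[S,C]])
o1=H[:2]-Q@[-.088,-.085];o2=T[:2]-Q@[.052,.289];print(o1,o2)
org=(o1+o2)/2
W=lambda x,y,z:np.r_[org+Q@[x/1e3,y/1e3],z/1e3]
np.save('pl.npy',np.r_[org,yaw])
for n,p in dict(cap=(-28,-203,70),bed=(-28,-52,20),handle=(-88,-85,146),tab=(52,289,121),hinge=(100,-85,98),pivot=(52,164,90)).items(): print(n,W(*p).round(4),proj(a,W(*p)).round(1),proj(b,W(*p)).round(1))
for c in (a,b):
  im=c['img'][:,:,::-1].copy()
  for p in [(-105,-255,95),(115,-255,95),(115,310,85),(-105,310,85),(-95,-247,95),(40,77,95),(52,164,90),(-88,-155,146),(-88,-15,146)]: cv2.circle(im,tuple(int(round(q)) for q in proj(c,W(*p))),1,(255,0,255),-1)
  r=im[110:270,230:450] if c is a else im[170:350,250:400]
  c['o']=cv2.resize(r,None,fx=3,fy=3) if c is a else cv2.resize(r,None,fx=3,fy=3)
cv2.imwrite('pics/ca.png',a['o']);cv2.imwrite('pics/cb.png',b['o'])
E
python3 c.py
```

```text
[(array([424.5, 129.7]), array([422, 123,   6,  15,  41], dtype=int32))]
[(array([292.1, 302. ]), array([289, 294,   6,  18,  84], dtype=int32))]
tab [0.55926944 0.34575437 0.12246599] 0.002511102203353671
handle [ 0.47312414 -0.04416867  0.1439291 ] 0.005993853735536874
yaw 0.14074827803766254 0.39932567694702675 399.3444628387878
[0.54832979 0.05233578] [0.54832573 0.05231744]
cap [ 0.5491 -0.1526  0.07  ] [282.8 212.3] [342.2 197.8]
bed [ 0.5279 -0.0031  0.02  ] [323.8 194.6] [338.1 239. ]
handle [ 0.4731 -0.0442  0.146 ] [300.1 160.9] [359.6 202.2]
tab [0.5593 0.3458 0.121 ] [424.8 130.2] [292.6 302.2]
hinge [ 0.6593 -0.0178  0.098 ] [345.2 211.1] [298.8 210.4]
pivot [0.5768 0.222  0.09  ] [395.4 157.6] [301.5 272.1]
```

View pics/ca.png

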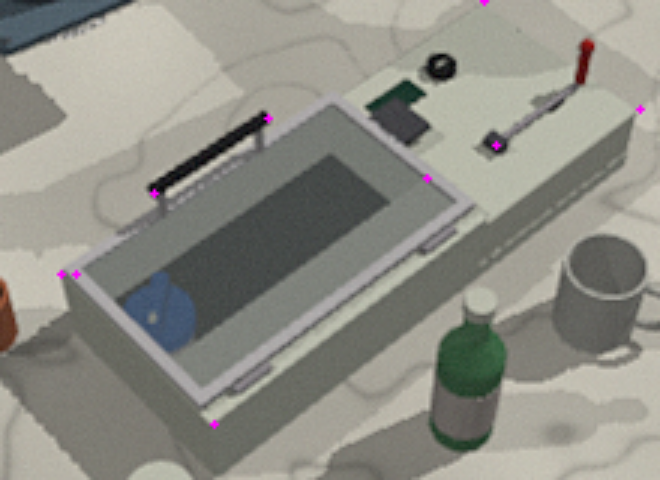

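The overlay of the planter frame fits the picture within a pixel. Next I turn the tool to the planter's axes and write a delta helper.

```bash
cat > d.py <<'E'
# usage: d.py X Y Z [X Y Z ...]  grasp point targets, planter mm -> deltas in tool axes (mm), chained
from h import *; import sys
pl=np.load('pl.npy');o=env.get_obs();q=R.from_quat(o['tcp_rot']).as_matrix()
Rz=R.from_euler('z',pl[2]).as_matrix()
p=np.array(o['tcp_pos'])+q[:,2]*.006
P=Rz.T@(p-np.r_[pl[:2],0]);psi=np.arctan2(q[1,0],q[0,0])
print('t',round(float(o['clock']),2),'grasp pl mm',(P*1e3).round(1),'psi-pl',round(psi-pl[2],3),'w',round(float(o['width']),4),'F',np.round(o['wrist_force'],1),'q6',round(o['joint_pos'][5],2))
v=np.array(sys.argv[1:],float).reshape(-1,3)
for t in v:
    print(t,'tool d mm',(q.T@Rz@(t-P*1e3)).round(1)); P=t/1e3
E
echo '[{"finger_gap": 0.085, "twist": -0.18}, {"finger_gap": 0.085, "twist": -0.18}, {"finger_gap": 0.085, "twist": -0.18}, {"finger_gap": 0.085, "twist": -0.18}, {"finger_gap": 0.085, "twist": -0.18}, {"finger_gap": 0.085, "twist": -0.18}, {"finger_gap": 0.085, "twist": -0.18}, {"finger_gap": 0.085, "twist": -0.176}]' > path.dat && python3 jog.py path.dat 60
python3 d.py -- -88 -85 210 -88 -85 146 2>/dev/null || python3 d.py -88 -85 210 -88 -85 146
```

```text
clock: 1.3
tcp_pos: [0.1498, -0.5292, 0.2562]
tcp_rot: [0.653, 0.757, 0.0, -0.0]
wrist_force: [0.7, 0.0, -0.5]
width: 0.0849
gripper_force: 0.0
t 1.3 grasp pl mm [-476.2 -519.8  250.2] psi-pl 1.577 w 0.0849 F [ 0.7  0.  -0.5] q6 -1.64
t 1.3 grasp pl mm [-476.2 -519.8  250.2] psi-pl 1.577 w 0.0849 F [ 0.7  0.  -0.5] q6 -1.64
[-88. -85. 210.] tool d mm [432.5 390.8  40.3]
[-88. -85. 146.] tool d mm [-0. -0. 64.]
```

```bash
echo '[{"finger_gap": 0.085, "dx": 0.0433, "dy": 0.0391, "dz": 0.004}, {"finger_gap": 0.085, "dx": 0.0433, "dy": 0.0391, "dz": 0.004}, {"finger_gap": 0.085, "dx": 0.0433, "dy": 0.0391, "dz": 0.004}, {"finger_gap": 0.085, "dx": 0.0433, "dy": 0.0391, "dz": 0.004}, {"finger_gap": 0.085, "dx": 0.0433, "dy": 0.0391, "dz": 0.004}, {"finger_gap": 0.085, "dx": 0.0433, "dy": 0.0391, "dz": 0.004}, {"finger_gap": 0.085, "dx": 0.0433, "dy": 0.0391, "dz": 0.004}, {"finger_gap": 0.085, "dx": 0.0433, "dy": 0.0391, "dz": 0.004}, {"finger_gap": 0.085, "dx": 0.0433, "dy": 0.0391, "dz": 0.004}, {"finger_gap": 0.085, "dx": 0.0433, "dy": 0.0391, "dz": 0.004}, {"finger_gap": 0.06}, {"finger_gap": 0.06}]' > path.dat && python3 jog.py path.dat
python3 d.py -88 -85 146
```

```text
clock: 2.8
tcp_pos: [0.4758, -0.0456, 0.2162]
tcp_rot: [0.655, 0.756, -0.0, -0.0]
wrist_force: [-0.6, -0.2, -0.2]
width: 0.0602
gripper_force: 0.0
t 2.8 grasp pl mm [-85.6 -86.8 210.2] psi-pl 1.572 w 0.0602 F [-0.6 -0.2 -0.2] q6 -0.47
[-88. -85. 146.] tool d mm [ 1.8 -2.3 64.2]
```

```bash
echo '[{"finger_gap": 0.05, "dx": 0.0018, "dy": -0.0023, "dz": 0.03}, {"finger_gap": 0.05, "dz": 0.034}, {"finger_gap": 0.05}, {"finger_gap": 0}, {"finger_gap": 0}, {"finger_gap": 0}, {"finger_gap": 0}]' > path.dat && python3 jog.py path.dat 60
python3 d.py
python3 - <<'E'
import numpy as np
a=np.arange(0,1.46,.12)
y=100-np.hypot(188,48)*np.cos(a+np.arctan2(48,188));z=98+np.hypot(188,48)*np.sin(a+np.arctan2(48,188))
for i in range(12): print(round(a[i+1],2),round((y[i+1]-y[i])/4,1),round(-(z[i+1]-z[i])/4,1))
E
```

```text
clock: 3.68
tcp_pos: [0.4734, -0.0451, 0.154]
tcp_rot: [0.655, 0.755, -0.001, 0.001]
wrist_force: [-4.5, -3.3, 6.3]
width: 0.0118
gripper_force: 58.4
t 3.67 grasp pl mm [-87.8 -85.9 148. ] psi-pl 1.571 w 0.0118 F [-4.5 -3.3  6.3] q6 -0.47
0.12 1.8 -5.5
0.24 2.4 -5.3
0.36 3.0 -5.0
0.48 3.6 -4.6
0.6 4.1 -4.1
0.72 4.6 -3.6
0.84 5.0 -3.0
0.96 5.3 -2.4
1.08 5.6 -1.7
1.2 5.7 -1.0
1.32 5.8 -0.4
1.44 5.8 0.3
```

```bash
echo '[{"finger_gap": 0, "dy": 0.0018, "dz": -0.0055}, {"finger_gap": 0, "dy": 0.0018, "dz": -0.0055}, {"finger_gap": 0, "dy": 0.0018, "dz": -0.0055}, {"finger_gap": 0, "dy": 0.0018, "dz": -0.0055}, {"finger_gap": 0, "dy": 0.0024, "dz": -0.0053}, {"finger_gap": 0, "dy": 0.0024, "dz": -0.0053}, {"finger_gap": 0, "dy": 0.0024, "dz": -0.0053}, {"finger_gap": 0, "dy": 0.0024, "dz": -0.0053}, {"finger_gap": 0, "dy": 0.003, "dz": -0.005}, {"finger_gap": 0, "dy": 0.003, "dz": -0.005}, {"finger_gap": 0, "dy": 0.003, "dz": -0.005}, {"finger_gap": 0, "dy": 0.003, "dz": -0.005}]' > path.dat && python3 jog.py path.dat 80; python3 d.py
echo '[{"finger_gap": 0, "dy": 0.0036, "dz": -0.0046}, {"finger_gap": 0, "dy": 0.0036, "dz": -0.0046}, {"finger_gap": 0, "dy": 0.0036, "dz": -0.0046}, {"finger_gap": 0, "dy": 0.0036, "dz": -0.0046}, {"finger_gap": 0, "dy": 0.0041, "dz": -0.0041}, {"finger_gap": 0, "dy": 0.0041, "dz": -0.0041}, {"finger_gap": 0, "dy": 0.0041, "dz": -0.0041}, {"finger_gap": 0, "dy": 0.0041, "dz": -0.0041}, {"finger_gap": 0, "dy": 0.0046, "dz": -0.0036}, {"finger_gap": 0, "dy": 0.0046, "dz": -0.0036}, {"finger_gap": 0, "dy": 0.0046, "dz": -0.0036}, {"finger_gap": 0, "dy": 0.0046, "dz": -0.0036}]' > path.dat && python3 jog.py path.dat; python3 d.py
```

```text
clock: 5.18
tcp_pos: [0.4989, -0.0413, 0.2143]
tcp_rot: [0.655, 0.755, -0.003, -0.002]
wrist_force: [-5.1, -6.6, -9.8]
width: 0.0117
gripper_force: 77.7
t 5.17 grasp pl mm [-62.1 -85.8 208.3] psi-pl 1.571 w 0.0117 F [-5.1 -6.6 -9.8] q6 -0.44
clock: 6.68
tcp_pos: [0.5449, -0.0349, 0.2657]
tcp_rot: [0.656, 0.755, -0.006, -0.004]
wrist_force: [-22.1, -7.6, 11.2]
width: 0.0108
gripper_force: 78.1
t 6.67 grasp pl mm [-15.7 -85.8 259.7] psi-pl 1.571 w 0.0108 F [-22.1  -7.6  11.2] q6 -0.4
```

```bash
echo '[{"finger_gap": 0, "dy": 0.005, "dz": -0.0035}, {"finger_gap": 0, "dy": 0.005, "dz": -0.0033}, {"finger_gap": 0, "dy": 0.005, "dz": -0.0032}, {"finger_gap": 0, "dy": 0.0051, "dz": -0.003}, {"finger_gap": 0, "dy": 0.0053, "dz": -0.0026}, {"finger_gap": 0, "dy": 0.0053, "dz": -0.0025}]' > path.dat && python3 jog.py path.dat 50; python3 d.py
```

```text
clock: 7.42
tcp_pos: [0.5764, -0.0304, 0.2862]
tcp_rot: [0.656, 0.755, -0.004, -0.002]
wrist_force: [-21.5, -4.6, 20.0]
width: 0.0111
gripper_force: 76.6
t 7.42 grasp pl mm [ 16.2 -85.9 280.2] psi-pl 1.571 w 0.0111 F [-21.5  -4.6  20. ] q6 -0.38
```

```bash
python3 - <<'E'
from h import *
a=cam('scene');b=cam('side')
x=cv2.resize(a['img'][60:260,230:430],None,fx=2,fy=2);y=cv2.resize(b['img'][60:260,250:450],None,fx=2,fy=2)
cv2.imwrite('pics/l1.png',np.hstack([x,y])[:,:,::-1])
E
```

```text
(no output)
```

View pics/l1.png

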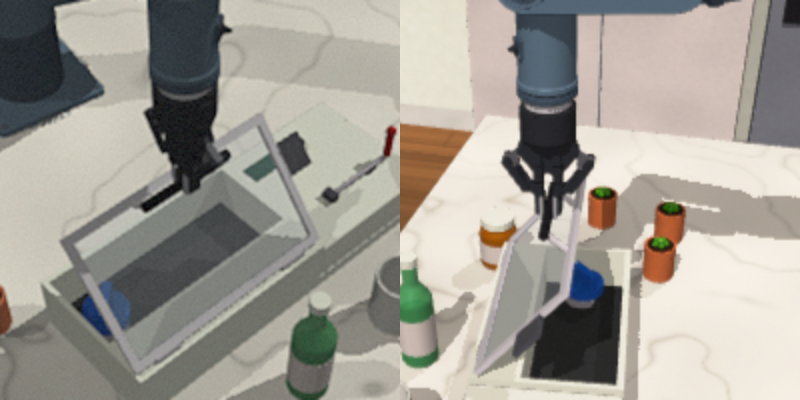

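The picture shows the lid at about 0.9 rad, with its bar in the fingers and no visible clash. I keep raising it and ease off the outward push.

```bash
echo '[{"finger_gap": 0, "dy": 0.0048, "dz": -0.0035}, {"finger_gap": 0, "dy": 0.0048, "dz": -0.0035}, {"finger_gap": 0, "dy": 0.005, "dz": -0.0032}, {"finger_gap": 0, "dy": 0.0054, "dz": -0.003}, {"finger_gap": 0, "dy": 0.0056, "dz": -0.0018}, {"finger_gap": 0, "dy": 0.0056, "dz": -0.0017}]' > path.dat && python3 jog.py path.dat 40; python3 d.py
```

```text
clock: 8.28
tcp_pos: [0.6092, -0.0257, 0.3001]
tcp_rot: [0.656, 0.755, -0.003, -0.002]
wrist_force: [-9.8, -4.2, 1.1]
width: 0.0108
gripper_force: 72.3
t 8.28 grasp pl mm [ 49.3 -85.8 294.1] psi-pl 1.57 w 0.0108 F [-9.8 -4.2  1.1] q6 -0.36
```

```bash
echo '[{"finger_gap": 0, "dy": 0.006, "dz": -0.0014}, {"finger_gap": 0, "dy": 0.006, "dz": -0.0012}, {"finger_gap": 0, "dy": 0.006, "dz": -0.001}, {"finger_gap": 0, "dy": 0.006, "dz": -0.0008}, {"finger_gap": 0, "dy": 0.006, "dz": -0.0006}, {"finger_gap": 0, "dy": 0.006, "dz": -0.0005}, {"finger_gap": 0, "dy": 0.006, "dz": -0.0003}, {"finger_gap": 0, "dy": 0.006}]' > path.dat && python3 jog.py path.dat 40; python3 d.py
```

```text
clock: 9.28
tcp_pos: [0.6578, -0.0187, 0.3083]
tcp_rot: [0.656, 0.755, -0.001, 0.0]
wrist_force: [-8.7, -3.3, 9.7]
width: 0.0122
gripper_force: 39.1
t 9.28 grasp pl mm [ 98.4 -85.7 302.3] psi-pl 1.57 w 0.0122 F [-8.7 -3.3  9.7] q6 -0.34
```

```bash
echo '[{"finger_gap": 0, "dy": 0.006}, {"finger_gap": 0, "dy": 0.006}, {"finger_gap": 0, "dy": 0.006, "dz": 0.0002}, {"finger_gap": 0, "dy": 0.0055, "dz": 0.0004}, {"finger_gap": 0, "dy": 0.001, "dz": 0.0004}, {"finger_gap": 0}]' > path.dat && python3 jog.py path.dat; python3 d.py 124 -85 340 124 20 340 52 200 260 52 289 215 52 289 114
```

```text
clock: 10.02
tcp_pos: [0.6839, -0.0149, 0.3072]
tcp_rot: [0.656, 0.755, 0.0, 0.002]
wrist_force: [-1.4, -1.7, 5.9]
width: 0.0123
gripper_force: 39.7
t 10.03 grasp pl mm [124.8 -85.6 301.2] psi-pl 1.571 w 0.0123 F [-1.4 -1.7  5.9] q6 -0.32
[124. -85. 340.] tool d mm [  0.5  -0.7 -38.8]
[124.  20. 340.] tool d mm [105.    0.   -0.2]
[ 52. 200. 260.] tool d mm [180.2 -72.2  79.4]
[ 52. 289. 215.] tool d mm [89.1 -0.1 44.8]
[ 52. 289. 114.] tool d mm [  0.2  -0.3 101. ]
```

```bash
echo '[{"finger_gap": 0.03}, {"finger_gap": 0.03}, {"finger_gap": 0.03, "dz": -0.044}, {"finger_gap": 0.03, "dx": 0.0587}, {"finger_gap": 0.03, "dx": 0.0587}, {"finger_gap": 0.03, "dx": 0.0587}, {"finger_gap": 0.04, "dx": 0.0587}, {"finger_gap": 0.04, "dx": 0.035, "dy": -0.018, "dz": 0.032}, {"finger_gap": 0.04, "dx": 0.035, "dy": -0.018, "dz": 0.032}, {"finger_gap": 0.04, "dx": 0.035, "dy": -0.018, "dz": 0.032}, {"finger_gap": 0.04, "dx": 0.035, "dy": -0.018, "dz": 0.032}, {"finger_gap": 0.04}]' > path.dat && python3 jog.py path.dat; python3 d.py 52 289 118
```

```text
clock: 11.52
tcp_pos: [0.5562, 0.3486, 0.217]
tcp_rot: [0.654, 0.756, -0.003, -0.002]
wrist_force: [-0.4, -0.2, 0.3]
width: 0.0402
gripper_force: 0.0
t 11.53 grasp pl mm [ 49.3 292.2 211. ] psi-pl 1.575 w 0.0402 F [-0.4 -0.2  0.3] q6 0.24
[ 52. 289. 118.] tool d mm [-3.2  3.4 93. ]
```

```bash
echo '[{"finger_gap": 0.04, "dx": -0.003, "dy": 0.003, "dz": 0.047}, {"finger_gap": 0.04, "dz": 0.046}, {"finger_gap": 0.04}, {"finger_gap": 0}, {"finger_gap": 0}, {"finger_gap": 0}]' > path.dat && python3 jog.py path.dat 30; python3 d.py
python3 - <<'E'
import numpy as np
t=np.linspace(0,1.4,11)+.22
d=np.c_[np.diff(128*np.cos(t)),-np.diff(128*np.sin(t))]
print(d.round(1).tolist())
E
```

```text
clock: 12.28
tcp_pos: [0.5597, 0.3434, 0.129]
tcp_rot: [0.655, 0.755, -0.003, -0.002]
wrist_force: [-14.9, -3.7, 1.9]
width: 0.0131
gripper_force: 29.0
t 12.28 grasp pl mm [ 52.1 286.6 123. ] psi-pl 1.572 w 0.0131 F [-14.9  -3.7   1.9] q6 0.24
[[-5.1, -17.2], [-7.5, -16.3], [-9.7, -15.1], [-11.7, -13.6], [-13.5, -11.8], [-15.0, -9.8], [-16.2, -7.6], [-17.1, -5.3], [-17.7, -2.9], [-17.9, -0.4]]
```

```bash
echo '[{"finger_gap": 0, "dx": -0.0051, "dz": -0.0172}, {"finger_gap": 0, "dx": -0.0075, "dz": -0.0163}, {"finger_gap": 0, "dx": -0.0097, "dz": -0.0151}, {"finger_gap": 0, "dx": -0.0117, "dz": -0.0136}, {"finger_gap": 0, "dx": -0.0135, "dz": -0.0118}, {"finger_gap": 0, "dx": -0.015, "dz": -0.0098}, {"finger_gap": 0, "dx": -0.0162, "dz": -0.0076}, {"finger_gap": 0, "dx": -0.0171, "dz": -0.0053}, {"finger_gap": 0, "dx": -0.0177, "dz": -0.0029}, {"finger_gap": 0, "dx": -0.0179, "dz": -0.0004}, {"finger_gap": 0}]' > path.dat && python3 jog.py path.dat; python3 d.py
```

```text
clock: 13.65
tcp_pos: [0.5783, 0.213, 0.2276]
tcp_rot: [0.656, 0.755, -0.003, -0.003]
wrist_force: [-10.2, -0.4, -6.0]
width: 0.0109
gripper_force: 29.5
t 13.65 grasp pl mm [ 52.2 154.8 221.6] psi-pl 1.57 w 0.0109 F [-10.2  -0.4  -6. ] q6 0.03
```

```bash
echo '[{"finger_gap": 0, "dx": -0.007, "dz": 0.0003}, {"finger_gap": 0.04}, {"finger_gap": 0.04}, {"finger_gap": 0.04}, {"finger_gap": 0.04, "dz": -0.05}, {"finger_gap": 0.04, "dz": -0.05}, {"finger_gap": 0.085, "dx": 0.03}]' > path.dat && python3 jog.py path.dat; python3 d.py
python3 - <<'E'
from h import *
a=cam('scene');b=cam('side')
x=cv2.resize(a['img'][60:260,230:430],None,fx=2,fy=2);y=cv2.resize(b['img'][140:340,220:420],None,fx=2,fy=2)
cv2.imwrite('pics/l2.png',np.hstack([x,y])[:,:,::-1])
E
```

```text
clock: 14.52
tcp_pos: [0.5812, 0.2361, 0.3334]
tcp_rot: [0.657, 0.754, 0.004, 0.004]
wrist_force: [0.3, 0.4, -1.0]
width: 0.0569
gripper_force: 0.0
t 14.53 grasp pl mm [ 58.3 177.4 327.4] psi-pl 1.568 w 0.0569 F [ 0.3  0.4 -1. ] q6 0.07
```

View pics/l2.png

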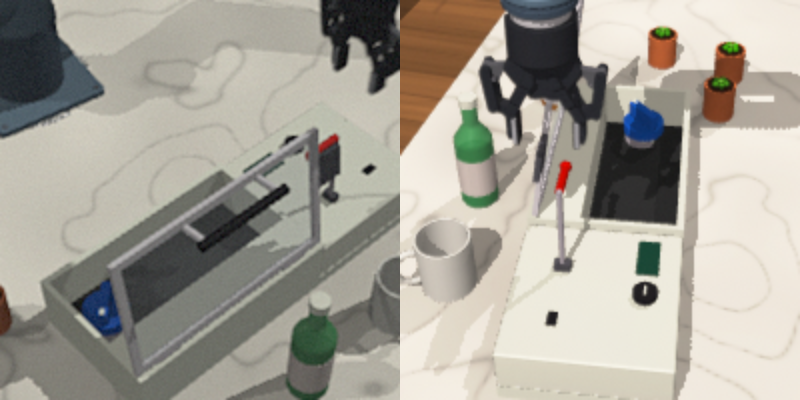

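The picture shows the stay up, with its red end pointing at the lid, and the lid open above it. The blue cap sits in the bed's right end. I go above the cap and look with the wrist camera.

```bash
echo '[{"finger_gap": 0.05, "dy": -0.043}, {"finger_gap": 0.05, "dy": -0.043}, {"finger_gap": 0.05, "dy": -0.043}, {"finger_gap": 0.05, "dx": -0.0543, "dz": 0.018}, {"finger_gap": 0.05, "dx": -0.0543, "dz": 0.018}, {"finger_gap": 0.05, "dx": -0.0543, "dz": 0.018}, {"finger_gap": 0.05, "dx": -0.0543, "dz": 0.018}, {"finger_gap": 0.05, "dx": -0.0543, "dz": 0.018}, {"finger_gap": 0.05, "dx": -0.0543, "dz": 0.018}, {"finger_gap": 0.05, "dx": -0.0543, "dz": 0.018}, {"finger_gap": 0.05, "dy": 0.043}, {"finger_gap": 0.05}]' > path.dat && python3 jog.py path.dat; python3 d.py -28 -203 160 -28 -203 83
python3 - <<'E'
from h import *
w=cam('wrist');print(w['origin'],w['M'][:,2]);save(w,'w1.png')
E
```

```text
clock: 16.12
tcp_pos: [0.5482, -0.153, 0.2002]
tcp_rot: [0.656, 0.755, 0.0, 0.0]
wrist_force: [0.2, 0.3, -0.6]
width: 0.0502
gripper_force: 0.0
t 16.12 grasp pl mm [ -28.9 -203.3  194.2] psi-pl 1.57 w 0.0502 F [ 0.2  0.3 -0.6] q6 -0.61
[ -28. -203.  160.] tool d mm [ 0.3  0.9 34.2]
[ -28. -203.   83.] tool d mm [-0. -0. 77.]
[ 0.53922413 -0.08697964  0.31839765] [ 0.0372357  -0.25949269 -0.96502697]
```

View pics/w1.png

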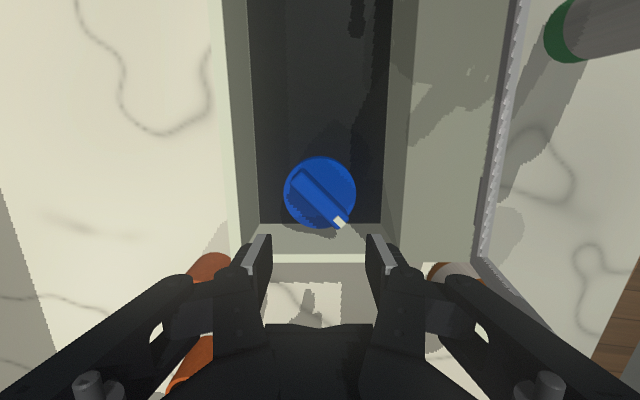

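The wrist view shows the cap near (320,192), with its bar running from about (296,176) to the white mark at (341,222).

```bash
python3 - <<'E'
from h import *
w=cam('wrist');pl=np.load('pl.npy')
Rz=R.from_euler('z',pl[2]).as_matrix()
f=lambda u,v:(Rz.T@(onz(w,u,v,.088)-np.r_[pl[:2],0])*1e3).round(1)
p,q=f(296,176),f(341,222);print(p,q,(p+q)/2,np.hypot(*(q-p)[:2]))
for a,b in[((302,170),(350,215)),((291,182),(334,226)),((296,176),(341,222))]:
    d=(f(*b)-f(*a));print('angle in planter',np.arctan2(d[1],d[0]))
h,s,v=hsv(w);print(blobs(w,(h>105)&(h<125)&(s>130)&(v>60),(260,140,380,245)))
m=((s<90)&(v>140)).astype(np.uint8);print(blobs(w,m,(320,205,355,235)))
E
```

```text
[ -48.3 -179.2   88. ] [ -10.3 -219.3   88. ] [ -29.3  -199.25   88.  ] 55.244999773735195
angle in planter -0.7626748025558074
angle in planter -0.8200509528592549
angle in planter -0.8122802904333029
[(array([320.9, 193.1]), array([ 285,  157,   73,   73, 4134], dtype=int32))]
[(array([344.1, 227.2]), array([335, 217,  20,  18, 202], dtype=int32))]
```

```bash
echo '[{"finger_gap": 0.038, "dx": 0.0013, "dy": 0.0009, "dz": 0.03}, {"finger_gap": 0.038, "twist": -0.156}, {"finger_gap": 0.038, "twist": -0.156}, {"finger_gap": 0.038, "twist": -0.156}, {"finger_gap": 0.038, "twist": -0.156}, {"finger_gap": 0.038, "twist": -0.156}, {"finger_gap": 0.038, "dz": 0.04}, {"finger_gap": 0.038, "dz": 0.041}, {"finger_gap": 0.038}]' > path.dat && python3 jog.py path.dat; python3 d.py -28.5 -201.5 83
for i in 1 2 3; do echo '[{"finger_gap": 0.038}, {"finger_gap": 0.038}, {"finger_gap": 0.038}, {"finger_gap": 0.038}, {"finger_gap": 0.038}, {"finger_gap": 0.038}, {"finger_gap": 0.038}, {"finger_gap": 0.038}, {"finger_gap": 0.038}, {"finger_gap": 0.038}, {"finger_gap": 0.038}, {"finger_gap": 0.038}]' > path.dat && python3 jog.py path.dat >/dev/null; done
echo '[{"finger_gap": 0}, {"finger_gap": 0}, {"finger_gap": 0}, {"finger_gap": 0}, {"finger_gap": 0}, {"finger_gap": 0}, {"finger_gap": 0}, {"finger_gap": 0}]' > path.dat && python3 jog.py path.dat 30; python3 d.py
```

```text
clock: 17.35
tcp_pos: [0.5449, -0.1487, 0.088]
tcp_rot: [0.319, 0.948, 0.0, -0.003]
wrist_force: [-0.4, 0.1, -0.5]
width: 0.0377
gripper_force: 0.0
t 17.35 grasp pl mm [ -31.7 -198.6   82. ] psi-pl 2.352 w 0.0377 F [-0.4  0.1 -0.5] q6 -1.39
[ -28.5 -201.5   83. ] tool d mm [-4.3  0.2 -1. ]
clock: 22.85
tcp_pos: [0.5471, -0.1506, 0.0901]
tcp_rot: [0.319, 0.948, -0.0, -0.0]
wrist_force: [-3.2, -3.2, 2.6]
width: 0.015
gripper_force: 34.7
t 22.85 grasp pl mm [ -29.6 -200.8   84.1] psi-pl 2.351 w 0.015 F [-3.2 -3.2  2.6] q6 -1.39
```

```bash
cat > lid.py <<'E'
from h import *
pl=np.load('pl.npy');Rz=R.from_euler('z',pl[2]).as_matrix();W=lambda *p:Rz@(np.array(p)/1e3)+np.r_[pl[:2],0]
a=cam('scene')
h,s,v=hsv(a)
for t in(1.2,1.25,1.3,1.35,1.4):
    f=t+.25;print(t,proj(a,W(100-194*np.cos(f),-85,98+194*np.sin(f))).round(1))
print(blobs(a,v<45,(310,130,390,200)))
print(round(float(env.get_obs()['clock']),1))
E
python3 lid.py
for i in 1 2 3 4 5 6; do echo '[{"finger_gap": 0}, {"finger_gap": 0}, {"finger_gap": 0}, {"finger_gap": 0}, {"finger_gap": 0}, {"finger_gap": 0}, {"finger_gap": 0}, {"finger_gap": 0}, {"finger_gap": 0}, {"finger_gap": 0}, {"finger_gap": 0}, {"finger_gap": 0}]' > path.dat && python3 jog.py path.dat >/dev/null; done
python3 lid.py
```

```text
1.2 [340.1 158.7]
1.25 [342.8 160.6]
1.3 [345.6 162.7]
1.35 [348.3 165. ]
1.4 [351.1 167.4]
[(array([345.7, 165.5]), array([324, 149,  46,  33, 271], dtype=int32))]
22.9
1.2 [340.1 158.7]
1.25 [342.8 160.6]
1.3 [345.6 162.7]
1.35 [348.3 165. ]
1.4 [351.1 167.4]
[(array([340.5, 160.5]), array([319, 144,  45,  33, 253], dtype=int32))]
31.9
```

```bash
for i in 1 2; do echo '[{"finger_gap": 0}, {"finger_gap": 0}, {"finger_gap": 0}, {"finger_gap": 0}, {"finger_gap": 0}, {"finger_gap": 0}, {"finger_gap": 0}, {"finger_gap": 0}, {"finger_gap": 0}, {"finger_gap": 0}, {"finger_gap": 0}, {"finger_gap": 0}]' > path.dat && python3 jog.py path.dat >/dev/null; done
python3 lid.py|tail -2
```

```text
[(array([340.5, 160.6]), array([319, 144,  45,  33, 259], dtype=int32))]
35.0
```

```bash
echo '[{"finger_gap": 0, "twist": -0.142}, {"finger_gap": 0, "twist": -0.142}, {"finger_gap": 0, "twist": -0.142}, {"finger_gap": 0, "twist": -0.142}, {"finger_gap": 0, "twist": -0.142}, {"finger_gap": 0, "twist": -0.142}, {"finger_gap": 0, "twist": -0.142}, {"finger_gap": 0, "twist": -0.142}, {"finger_gap": 0}]' > path.dat && python3 jog.py path.dat 30; python3 d.py; python3 -c "
from h import *;print(env.get_obs()['moment'])"
```

```text
clock: 36.12
tcp_pos: [0.5469, -0.1535, 0.09]
tcp_rot: [-0.242, 0.97, -0.002, -0.001]
wrist_force: [-5.4, -14.4, -1.8]
width: 0.015
gripper_force: 34.3
t 36.12 grasp pl mm [ -30.3 -203.6   84. ] psi-pl -2.794 w 0.015 F [ -5.4 -14.4  -1.8] q6 -2.52
[-2.38729597e+00  9.33090875e-01  2.13239694e-04]
```

```bash
cat > blue.py <<'E'
from h import *
for n in('scene','side'):
    c=cam(n);h,s,v=hsv(c);print(n,blobs(c,(h>105)&(h<125)&(s>130)&(v>40),(250,150,400,250),40))
E
python3 blue.py
echo '[{"finger_gap": 0.04}, {"finger_gap": 0.04}, {"finger_gap": 0.04}, {"finger_gap": 0.04}, {"finger_gap": 0.04}]' > path.dat && python3 jog.py path.dat
python3 blue.py; python3 d.py -28 -203 83
python3 - <<'E'
from h import *
save(cam('wrist'),'w2.png')
E
```

```text
scene [(array([279.7, 220.1]), array([271, 212,  17,  16, 128], dtype=int32))]
side [(array([341.4, 202.7]), array([332, 193,  20,  18, 239], dtype=int32))]
clock: 36.85
tcp_pos: [0.5475, -0.1499, 0.09]
tcp_rot: [-0.241, 0.971, 0.0, 0.0]
wrist_force: [-1.2, 0.9, -0.1]
width: 0.0399
gripper_force: 0.0
scene [(array([281.4, 220.7]), array([271, 207,  18,  23, 128], dtype=int32))]
side [(array([341.2, 205.2]), array([332, 195,  20,  18, 236], dtype=int32))]
t 36.95 grasp pl mm [ -29.2 -200.2   84. ] psi-pl -2.796 w 0.0398 F [ 0.8  0.2 -0.7] q6 -2.52
[ -28. -203.   83.] tool d mm [-0.2 -3.   1. ]
```

View pics/w2.png

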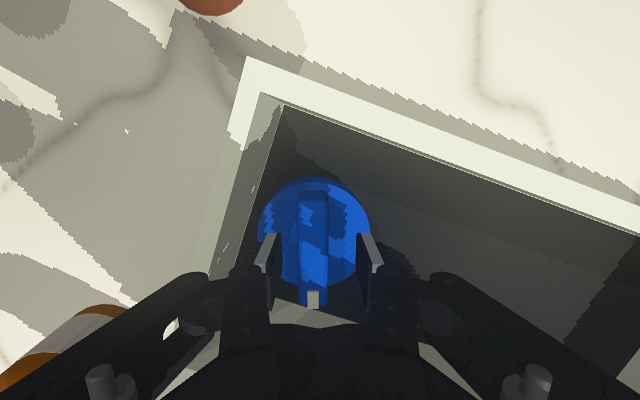

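The wrist view shows the cap centred between the fingers, and the side view shows its blob 2.5 px lower, so it has dropped. I re-centre, grip lower and screw forward, following it down.

```bash
echo '[{"finger_gap": 0.04, "dy": -0.0025, "dz": 0.01}, {"finger_gap": 0}, {"finger_gap": 0}, {"finger_gap": 0}, {"finger_gap": 0}]' > path.dat && python3 jog.py path.dat 30; python3 d.py
echo '[{"finger_gap": 0, "dz": 0.0003, "twist": 0.16}, {"finger_gap": 0, "dz": 0.0003, "twist": 0.16}, {"finger_gap": 0, "dz": 0.0003, "twist": 0.16}, {"finger_gap": 0, "dz": 0.0003, "twist": 0.16}, {"finger_gap": 0, "dz": 0.0003, "twist": 0.16}, {"finger_gap": 0, "dz": 0.0003, "twist": 0.16}, {"finger_gap": 0, "dz": 0.0003, "twist": 0.16}, {"finger_gap": 0, "dz": 0.0003, "twist": 0.16}, {"finger_gap": 0, "dz": 0.0003, "twist": 0.16}, {"finger_gap": 0, "dz": 0.0003, "twist": 0.16}, {"finger_gap": 0, "dz": 0.0003, "twist": 0.16}, {"finger_gap": 0}]' > path.dat && python3 jog.py path.dat; python3 d.py
```

```text
clock: 37.62
tcp_pos: [0.5485, -0.1528, 0.0801]
tcp_rot: [-0.241, 0.971, -0.0, -0.0]
wrist_force: [-1.1, -4.7, -0.7]
width: 0.0153
gripper_force: 35.2
t 37.62 grasp pl mm [ -28.6 -203.2   74.1] psi-pl -2.796 w 0.0153 F [-1.1 -4.7 -0.7] q6 -2.52
clock: 39.12
tcp_pos: [0.5492, -0.1516, 0.0768]
tcp_rot: [0.594, 0.804, 0.001, 0.0]
wrist_force: [2.4, 2.2, -0.4]
width: 0.0155
gripper_force: 35.2
t 39.12 grasp pl mm [ -27.8 -202.1   70.8] psi-pl 1.728 w 0.0155 F [ 2.4  2.2 -0.4] q6 -0.77
```

```bash
echo '[{"finger_gap": 0, "dz": 0.0003, "twist": 0.16}, {"finger_gap": 0, "dz": 0.0003, "twist": 0.16}, {"finger_gap": 0, "dz": 0.0003, "twist": 0.16}, {"finger_gap": 0, "dz": 0.0003, "twist": 0.16}, {"finger_gap": 0, "dz": 0.0003, "twist": 0.16}, {"finger_gap": 0, "dz": 0.0003, "twist": 0.15}, {"finger_gap": 0}]' > path.dat && python3 jog.py path.dat; python3 d.py; python3 -c "
from h import *;print(env.get_obs()['moment'])"
echo '[{"finger_gap": 0, "twist": 0.06}, {"finger_gap": 0, "twist": 0.06}, {"finger_gap": 0}]' > path.dat && python3 jog.py path.dat; python3 d.py;python3 -c "
from h import *;print(env.get_obs()['moment'])"
```

```text
clock: 40.0
tcp_pos: [0.5499, -0.1519, 0.0752]
tcp_rot: [0.895, 0.445, 0.001, 0.001]
wrist_force: [4.0, 2.3, -2.8]
width: 0.0153
gripper_force: 39.4
t 40.0 grasp pl mm [ -27.1 -202.5   69.2] psi-pl 0.782 w 0.0153 F [ 4.   2.3 -2.8] q6 0.18
[ 0.31372481 -0.89761291  0.86755607]
clock: 40.38
tcp_pos: [0.5496, -0.1522, 0.0752]
tcp_rot: [0.92, 0.392, 0.001, 0.001]
wrist_force: [4.7, 0.5, -3.0]
width: 0.0153
gripper_force: 77.5
t 40.38 grasp pl mm [ -27.4 -202.7   69.2] psi-pl 0.665 w 0.0153 F [ 4.7  0.5 -3. ] q6 0.3
[ 0.08988261 -0.84446702  1.95247775]
```

```bash
echo '[{"finger_gap": 0, "twist": -0.075}, {"finger_gap": 0, "twist": -0.07}, {"finger_gap": 0.036}, {"finger_gap": 0.036}, {"finger_gap": 0.036, "dz": -0.06}, {"finger_gap": 0.036, "dz": -0.06}, {"finger_gap": 0.085, "dz": -0.04}, {"finger_gap": 0.085}]' > path.dat && python3 jog.py path.dat; python3 blue.py; python3 d.py; python3 lid.py|tail -2
cat > pots.py <<'E'
from h import *
for n in('scene','side'):
    c=cam(n)
    for p in potblobs(c):
        w=onz(c,p[0],p[1],.034)
        if .3<w[0]<.9 and abs(w[1])<.6: print(n,p,w.round(3))
E
python3 pots.py
```

```text
clock: 41.38
tcp_pos: [0.5501, -0.1532, 0.2391]
tcp_rot: [0.891, 0.454, 0.002, 0.003]
wrist_force: [0.0, -0.8, -0.9]
width: 0.0708
gripper_force: 0.0
scene [(array([280.3, 218.5]), array([271, 208,  18,  22, 200], dtype=int32))]
side [(array([341.8, 205.5]), array([331, 195,  21,  20, 298], dtype=int32))]
t 41.48 grasp pl mm [ -28.9 -202.6  228.8] psi-pl 0.802 w 0.084 F [-0.3 -0.4 -0.4] q6 0.16
[(array([340.3, 160.7]), array([319, 144,  45,  33, 258], dtype=int32))]
41.5
scene (284.7, 284.9, 349) [ 0.728 -0.255  0.034]
scene (188.6, 261.6, 1143) [ 0.524 -0.433  0.034]
scene (223.9, 214.0, 442) [ 0.435 -0.286  0.034]
side (297.2, 177.9, 110) [ 0.751 -0.282  0.034]
side (377.2, 178.5, 668) [ 0.458 -0.351  0.034]
side (350.2, 164.6, 206) [ 0.576 -0.423  0.034]
```

```bash
python3 - <<'E'
from h import *
a=cam('scene');b=cam('side')
cv2.imwrite('pics/p1.png',np.hstack([cv2.resize(a['img'][190:310,140:260],(400,400)),cv2.resize(b['img'][130:230,310:410],(400,400))])[:,:,::-1])
E
```

```text
(no output)
```

View pics/p1.png

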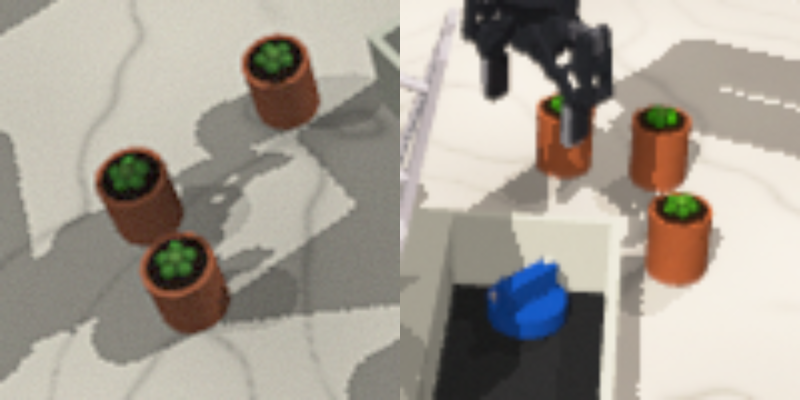

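Scene rims are at about (180,244), (194,270) and (222,208). Side rims are at about (375.5,160.5), (351,156) and (380,182). All three pots are upright.

```bash
cat > pp.py <<'E'
from h import *
a=cam('scene');b=cam('side');pl=np.load('pl.npy');Rz=R.from_euler('z',pl[2]).as_matrix()
for n,p,q in [('A',(179.6,244),(375.5,160.5)),('B',(194.3,269.5),(351,156)),('C',(221.6,208),(380.3,182))]:
    u,v=onz(a,*p,.065),onz(b,*q,.065);m=(u+v)/2;print(n,u.round(3),v.round(3),'pl',(Rz.T@(m-np.r_[pl[:2],0])*1e3).round(0))
for c in(a,b):
    h,s,v=hsv(c)
    for ce,st in blobs(c,(h>40)&(h<75)&(s>120)&(v>60),(150,140,400,300),8):
        w=onz(c,*ce,.072);print(ce,st[4],w.round(3))
E
python3 pp.py
```

```text
A [ 0.481 -0.433  0.065] [ 0.478 -0.427  0.065] pl [-135. -468.   65.]
B [ 0.575 -0.431  0.065] [ 0.577 -0.437  0.065] pl [ -41. -486.   65.]
C [ 0.436 -0.287  0.065] [ 0.439 -0.285  0.065] pl [-157. -319.   65.]
[221.9 206.7] 71 [ 0.438 -0.285  0.072]
[178.  241.5] 80 [ 0.477 -0.433  0.072]
[192.4 267.4] 94 [ 0.571 -0.433  0.072]
[349.  155.2] 8 [ 0.583 -0.43   0.072]
[375.1 158.7] 27 [ 0.48  -0.428  0.072]
[379.8 181. ] 36 [ 0.441 -0.281  0.072]
[255.5 212.6] 200 [ 0.802 -0.003  0.072]
[258.8 240.1] 49 [0.743 0.116 0.072]
```

```bash
python3 d.py -157 -318 140 -157 -318 45
```

```text
t 41.83 grasp pl mm [ -28.8 -202.5  227.9] psi-pl 0.802 w 0.0849 F [-0.3  0.4 -0.3] q6 0.16
[-157. -318.  140.] tool d mm [-172.1  -11.7   87.9]
[-157. -318.   45.] tool d mm [ 0.   0.2 95. ]
```

```bash
echo '[{"finger_gap": 0.085, "dx": -0.043, "dy": -0.003, "dz": 0.012}, {"finger_gap": 0.085, "dx": -0.043, "dy": -0.003, "dz": 0.02}, {"finger_gap": 0.085, "dx": -0.043, "dy": -0.003, "dz": 0.028}, {"finger_gap": 0.085, "dx": -0.043, "dy": -0.003, "dz": 0.028}, {"finger_gap": 0.085}, {"finger_gap": 0.085, "dz": 0.047}, {"finger_gap": 0.085, "dz": 0.048}, {"finger_gap": 0.085}, {"finger_gap": 0}, {"finger_gap": 0}, {"finger_gap": 0}, {"finger_gap": 0}]' > path.dat && python3 jog.py path.dat 50; python3 d.py -157 -318 165 -33 35 165 -33 35 67
```

```text
clock: 43.32
tcp_pos: [0.4393, -0.2855, 0.0544]
tcp_rot: [0.891, 0.454, 0.001, 0.002]
wrist_force: [-0.0, 1.7, 6.6]
width: 0.0551
gripper_force: 52.8
t 43.33 grasp pl mm [-155.3 -319.2   48.4] psi-pl 0.802 w 0.0551 F [-0.   1.7  6.6] q6 -0.16
[-157. -318.  165.] tool d mm [  -0.4   -1.5 -116.6]
[-33.  35. 165.] tool d mm [ 340.  -156.2   -0.9]
[-33.  35.  67.] tool d mm [ 0.  -0.5 98. ]
```

```bash
echo '[{"finger_gap": 0, "dz": -0.03}, {"finger_gap": 0, "dz": -0.06, "twist": -0.12}, {"finger_gap": 0, "dz": -0.035, "twist": -0.15}, {"finger_gap": 0, "twist": -0.15}, {"finger_gap": 0, "twist": -0.15}, {"finger_gap": 0, "twist": -0.12}, {"finger_gap": 0, "twist": -0.08}, {"finger_gap": 0}]' > path.dat && python3 jog.py path.dat; python3 d.py -33 35 172 -33 35 69
```

```text
clock: 44.32
tcp_pos: [0.438, -0.2845, 0.178]
tcp_rot: [0.655, 0.755, -0.0, 0.001]
wrist_force: [0.2, 0.6, -2.3]
width: 0.0549
gripper_force: 53.8
t 44.33 grasp pl mm [-156.5 -318.1  172. ] psi-pl 1.571 w 0.0549 F [ 0.2  0.6 -2.3] q6 -0.93
[-33.  35. 172.] tool d mm [353.  123.7  -0.4]
[-33.  35.  69.] tool d mm [ 1.00e-01 -1.00e-01  1.03e+02]
```

```bash
echo '[{"finger_gap": 0, "dx": 0.0504, "dy": 0.0177}, {"finger_gap": 0, "dx": 0.0504, "dy": 0.0177}, {"finger_gap": 0, "dx": 0.0504, "dy": 0.0177}, {"finger_gap": 0, "dx": 0.0504, "dy": 0.0177}, {"finger_gap": 0, "dx": 0.0504, "dy": 0.0177}, {"finger_gap": 0, "dx": 0.0504, "dy": 0.0177}, {"finger_gap": 0, "dx": 0.0504, "dy": 0.0177}, {"finger_gap": 0}, {"finger_gap": 0}]' > path.dat && python3 jog.py path.dat; python3 d.py -33 35 69
```

```text
clock: 45.45
tcp_pos: [0.5105, 0.0822, 0.1772]
tcp_rot: [0.655, 0.756, -0.0, 0.0]
wrist_force: [-0.3, -1.2, -2.3]
width: 0.0545
gripper_force: 53.9
t 45.45 grasp pl mm [-33.3  34.9 171.2] psi-pl 1.572 w 0.0545 F [-0.3 -1.2 -2.3] q6 -0.2
[-33.  35.  69.] tool d mm [  0.2   0.3 102.2]
```

Weight still felt (-2.3 N), so the pot is held; lowering.

```bash
echo '[{"finger_gap": 0, "dz": 0.035}, {"finger_gap": 0, "dz": 0.035}, {"finger_gap": 0, "dz": 0.022}, {"finger_gap": 0, "dz": 0.01}, {"finger_gap": 0}, {"finger_gap": 0}]' > path.dat && python3 jog.py path.dat; python3 d.py
echo '[{"finger_gap": 0.066}, {"finger_gap": 0.066}, {"finger_gap": 0.07}, {"finger_gap": 0.07, "dz": -0.045}, {"finger_gap": 0.07, "dz": -0.06}, {"finger_gap": 0.07, "dz": -0.03}, {"finger_gap": 0.085}]' > path.dat && python3 jog.py path.dat; python3 d.py -135 -468 165 -41 -486 165; python3 pp.py | grep '\['
```

```text
clock: 46.2
tcp_pos: [0.5113, 0.0815, 0.0756]
tcp_rot: [0.656, 0.755, 0.0, 0.001]
wrist_force: [-0.1, -0.3, -2.2]
width: 0.0548
gripper_force: 54.5
t 46.2 grasp pl mm [-32.5  34.1  69.6] psi-pl 1.571 w 0.0548 F [-0.1 -0.3 -2.2] q6 -0.2
clock: 47.08
tcp_pos: [0.5118, 0.0823, 0.2124]
tcp_rot: [0.655, 0.756, 0.002, 0.002]
wrist_force: [-0.1, -0.3, 0.1]
width: 0.0844
gripper_force: 0.0
t 47.08 grasp pl mm [-31.9  34.8 206.4] psi-pl 1.572 w 0.0844 F [-0.1 -0.3  0.1] q6 -0.2
[-135. -468.  165.] tool d mm [-502.6 -104.1   41.4]
[ -41. -486.  165.] tool d mm [-18.1  94.    0.5]
A [ 0.481 -0.433  0.065] [ 0.478 -0.427  0.065] pl [-135. -468.   65.]
B [ 0.575 -0.431  0.065] [ 0.577 -0.437  0.065] pl [ -41. -486.   65.]
C [ 0.436 -0.287  0.065] [ 0.439 -0.285  0.065] pl [-157. -319.   65.]
[178.3 241.4] 89 [ 0.477 -0.432  0.072]
[192.3 267.4] 92 [ 0.571 -0.433  0.072]
[374.8 158.8] 29 [ 0.481 -0.427  0.072]
[255.9 212.4] 204 [ 0.802 -0.005  0.072]
[259.5 239.9] 55 [0.741 0.115 0.072]
[336.8 241.4] 65 [0.517 0.064 0.072]
```

```bash
echo '[{"finger_gap": 0.085, "dx": -0.0558, "dy": -0.0116}, {"finger_gap": 0.085, "dx": -0.0558, "dy": -0.0116}, {"finger_gap": 0.085, "dx": -0.0558, "dy": -0.0116}, {"finger_gap": 0.085, "dx": -0.0558, "dy": -0.0116}, {"finger_gap": 0.085, "dx": -0.0558, "dy": -0.0116}, {"finger_gap": 0.085, "dx": -0.0558, "dy": -0.0116}, {"finger_gap": 0.085, "dx": -0.0558, "dy": -0.0116}, {"finger_gap": 0.085, "dx": -0.0558, "dy": -0.0116}, {"finger_gap": 0.085, "dx": -0.0558, "dy": -0.0116}]' > path.dat && python3 jog.py path.dat
echo '[{"finger_gap": 0.085, "dz": 0.02, "twist": 0.15}, {"finger_gap": 0.085, "dz": 0.02, "twist": 0.15}, {"finger_gap": 0.085, "dz": 0.02, "twist": 0.15}, {"finger_gap": 0.085, "twist": 0.15}, {"finger_gap": 0.085, "twist": 0.15}, {"finger_gap": 0.085}]' > path.dat && python3 jog.py path.dat; python3 d.py -135 -468 48; python3 pots.py
```

```text
clock: 48.3
tcp_pos: [0.4775, -0.4309, 0.2072]
tcp_rot: [0.655, 0.755, 0.0, -0.002]
wrist_force: [0.7, -0.5, 0.1]
width: 0.0846
gripper_force: 0.0
clock: 49.05
tcp_pos: [0.4777, -0.4289, 0.1475]
tcp_rot: [0.886, 0.464, -0.0, -0.002]
wrist_force: [0.2, 0.1, -1.1]
width: 0.0851
gripper_force: 0.0
t 49.05 grasp pl mm [-137.4 -466.5  141.5] psi-pl 0.823 w 0.0851 F [ 0.2  0.1 -1.1] q6 -0.3
[-135. -468.   48.] tool d mm [ 0.5  3.1 93.5]
scene (284.7, 284.8, 345) [ 0.727 -0.254  0.034]
scene (188.7, 261.6, 1137) [ 0.524 -0.433  0.034]
side (336.8, 243.4, 244) [0.524 0.032 0.034]
side (297.2, 177.9, 110) [ 0.751 -0.282  0.034]
side (374.5, 166.6, 247) [ 0.481 -0.431  0.034]
side (350.8, 163.4, 244) [ 0.575 -0.432  0.034]
```

```bash
echo '[{"finger_gap": 0.085, "dx": 0.0005, "dy": 0.003, "dz": 0.047}, {"finger_gap": 0.085, "dz": 0.046}, {"finger_gap": 0.085}, {"finger_gap": 0}, {"finger_gap": 0}, {"finger_gap": 0}, {"finger_gap": 0}]' > path.dat && python3 jog.py path.dat 50; python3 d.py
echo '[{"finger_gap": 0, "dz": -0.03}, {"finger_gap": 0, "dz": -0.06, "twist": -0.12}, {"finger_gap": 0, "dz": -0.035, "twist": -0.15}, {"finger_gap": 0, "twist": -0.15}, {"finger_gap": 0, "twist": -0.15}, {"finger_gap": 0, "twist": -0.12}, {"finger_gap": 0, "twist": -0.06}, {"finger_gap": 0}]' > path.dat && python3 jog.py path.dat; python3 d.py -33 -45 172
```

```text
clock: 50.02
tcp_pos: [0.4822, -0.4323, 0.0597]
tcp_rot: [0.886, 0.463, 0.0, 0.002]
wrist_force: [-0.4, -0.5, 5.8]
width: 0.0544
gripper_force: 53.8
t 50.02 grasp pl mm [-133.5 -470.6   53.7] psi-pl 0.822 w 0.0544 F [-0.4 -0.5  5.8] q6 -0.3
clock: 51.02
tcp_pos: [0.4811, -0.431, 0.1826]
tcp_rot: [0.655, 0.755, -0.0, 0.0]
wrist_force: [-0.1, 0.2, -2.2]
width: 0.0546
gripper_force: 53.3
t 51.02 grasp pl mm [-134.3 -469.1  176.6] psi-pl 1.572 w 0.0546 F [-0.1  0.2 -2.2] q6 -1.04
[-33. -45. 172.] tool d mm [424.  101.7   4.3]
```

```bash
echo '[{"finger_gap": 0, "dx": 0.053, "dy": 0.0127}, {"finger_gap": 0, "dx": 0.053, "dy": 0.0127}, {"finger_gap": 0, "dx": 0.053, "dy": 0.0127}, {"finger_gap": 0, "dx": 0.053, "dy": 0.0127}, {"finger_gap": 0, "dx": 0.053, "dy": 0.0127}, {"finger_gap": 0, "dx": 0.053, "dy": 0.0127}, {"finger_gap": 0, "dx": 0.053, "dy": 0.0127}, {"finger_gap": 0, "dx": 0.053, "dy": 0.0127}, {"finger_gap": 0}, {"finger_gap": 0}]' > path.dat && python3 jog.py path.dat; python3 d.py -33 -45 75
```

```text
clock: 52.28
tcp_pos: [0.5218, 0.003, 0.1823]
tcp_rot: [0.655, 0.756, -0.0, 0.001]
wrist_force: [-0.5, 0.5, -0.8]
width: 0.0543
gripper_force: 53.4
t 52.27 grasp pl mm [-33.2 -45.1 176.3] psi-pl 1.572 w 0.0543 F [-0.5  0.5 -0.8] q6 -0.35
[-33. -45.  75.] tool d mm [2.000e-01 1.000e-01 1.013e+02]
```

```bash
echo '[{"finger_gap": 0, "dz": 0.035}, {"finger_gap": 0, "dz": 0.035}, {"finger_gap": 0, "dz": 0.022}, {"finger_gap": 0, "dz": 0.01}, {"finger_gap": 0}, {"finger_gap": 0}]' > path.dat && python3 jog.py path.dat; python3 d.py
echo '[{"finger_gap": 0.066}, {"finger_gap": 0.066}, {"finger_gap": 0.07}, {"finger_gap": 0.07, "dz": -0.045}, {"finger_gap": 0.07, "dz": -0.06}, {"finger_gap": 0.07, "dz": -0.03}, {"finger_gap": 0.085}]' > path.dat && python3 jog.py path.dat; python3 d.py -41 -485 180; python3 pots.py; python3 lid.py | tail -2
```

```text
clock: 53.02
tcp_pos: [0.5223, 0.0022, 0.0805]
tcp_rot: [0.656, 0.755, 0.0, 0.001]
wrist_force: [-0.9, -0.0, -0.4]
width: 0.0549
gripper_force: 54.0
t 53.02 grasp pl mm [-32.8 -46.   74.5] psi-pl 1.571 w 0.0549 F [-0.9 -0.  -0.4] q6 -0.35
clock: 53.9
tcp_pos: [0.5227, 0.003, 0.2174]
tcp_rot: [0.655, 0.756, 0.001, 0.002]
wrist_force: [-0.1, 0.7, 1.0]
width: 0.0843
gripper_force: 0.0
t 53.9 grasp pl mm [-32.2 -45.3 211.4] psi-pl 1.572 w 0.0843 F [-0.1  0.7  1. ] q6 -0.35
[ -41. -485.  180.] tool d mm [-439.6   -9.6   32.2]
scene (284.6, 285.1, 335) [ 0.728 -0.255  0.034]
scene (195.3, 274.2, 536) [ 0.569 -0.434  0.034]
side (337.9, 234.7, 591) [ 0.53  -0.007  0.034]
side (298.0, 178.0, 124) [ 0.748 -0.282  0.034]
[(array([323.7, 136.3]), array([310, 130,  30,  19, 248], dtype=int32)), (array([341.2, 161.1]), array([319, 145,  46,  33, 250], dtype=int32))]
54.0
```

```bash
echo '[{"finger_gap": 0.085, "dx": -0.055, "dy": -0.0012}, {"finger_gap": 0.085, "dx": -0.055, "dy": -0.0012}, {"finger_gap": 0.085, "dx": -0.055, "dy": -0.0012}, {"finger_gap": 0.085, "dx": -0.055, "dy": -0.0012}, {"finger_gap": 0.085, "dx": -0.055, "dy": -0.0012}, {"finger_gap": 0.085, "dx": -0.055, "dy": -0.0012, "dz": 0.02}, {"finger_gap": 0.085, "dx": -0.055, "dy": -0.0012, "dz": 0.02}, {"finger_gap": 0.085, "dx": -0.055, "dy": -0.0012, "dz": 0.03}, {"finger_gap": 0.085}, {"finger_gap": 0.085}]' > path.dat && python3 jog.py path.dat; python3 d.py -42 -485 48; python3 pots.py
```

```text
clock: 55.3
tcp_pos: [0.5738, -0.4328, 0.1427]
tcp_rot: [0.655, 0.755, 0.0, -0.002]
wrist_force: [-0.1, 1.1, 0.5]
width: 0.0848
gripper_force: 0.0
t 55.3 grasp pl mm [ -42.9 -483.8  136.7] psi-pl 1.571 w 0.0848 F [-0.1  1.1  0.5] q6 -0.94
[ -42. -485.   48.] tool d mm [-1.5  1.  88.7]
scene (284.6, 285.2, 336) [ 0.728 -0.255  0.034]
scene (195.2, 275.0, 500) [ 0.571 -0.435  0.034]
side (337.9, 234.7, 591) [ 0.53  -0.007  0.034]
side (297.2, 177.9, 110) [ 0.751 -0.282  0.034]
side (350.8, 163.4, 244) [ 0.575 -0.432  0.034]
```

```bash
echo '[{"finger_gap": 0.085, "dx": -0.0015, "dy": 0.001, "dz": 0.044}, {"finger_gap": 0.085, "dz": 0.045}, {"finger_gap": 0.085}, {"finger_gap": 0}, {"finger_gap": 0}, {"finger_gap": 0}, {"finger_gap": 0}]' > path.dat && python3 jog.py path.dat 50; python3 d.py
echo '[{"finger_gap": 0, "dz": -0.03}, {"finger_gap": 0, "dz": -0.06}, {"finger_gap": 0, "dz": -0.035}, {"finger_gap": 0}]' > path.dat && python3 jog.py path.dat; python3 d.py -33 -125 176
```

```text
clock: 56.28
tcp_pos: [0.5771, -0.4363, 0.06]
tcp_rot: [0.655, 0.756, -0.0, 0.003]
wrist_force: [0.0, 1.0, 7.0]
width: 0.0547
gripper_force: 53.9
t 56.27 grasp pl mm [ -40.  -487.8   54. ] psi-pl 1.572 w 0.0547 F [0. 1. 7.] q6 -0.94
clock: 56.78
tcp_pos: [0.5774, -0.4366, 0.1871]
tcp_rot: [0.655, 0.756, -0.0, 0.005]
wrist_force: [0.3, 0.5, -2.0]
width: 0.0546
gripper_force: 53.5
t 56.77 grasp pl mm [ -39.8 -488.3  181.1] psi-pl 1.572 w 0.0546 F [ 0.3  0.5 -2. ] q6 -0.94
[ -33. -125.  176.] tool d mm [363.3   7.2   2.1]
```

```bash
echo '[{"finger_gap": 0, "dx": 0.0519, "dy": 0.001}, {"finger_gap": 0, "dx": 0.0519, "dy": 0.001}, {"finger_gap": 0, "dx": 0.0519, "dy": 0.001}, {"finger_gap": 0, "dx": 0.0519, "dy": 0.001}, {"finger_gap": 0, "dx": 0.0519, "dy": 0.001}, {"finger_gap": 0, "dx": 0.0519, "dy": 0.001}, {"finger_gap": 0, "dx": 0.0519, "dy": 0.001}, {"finger_gap": 0}, {"finger_gap": 0}]' > path.dat && python3 jog.py path.dat; python3 d.py -33 -125 75
```

```text
clock: 57.9
tcp_pos: [0.5308, -0.0742, 0.1804]
tcp_rot: [0.655, 0.756, -0.0, -0.0]
wrist_force: [0.9, -0.3, -1.9]
width: 0.055
gripper_force: 53.6
t 57.9 grasp pl mm [ -35.1 -122.8  174.4] psi-pl 1.573 w 0.055 F [ 0.9 -0.3 -1.9] q6 -0.49
[ -33. -125.   75.] tool d mm [-2.1  2.1 99.4]
```

```bash
echo '[{"finger_gap": 0, "dx": -0.002, "dy": 0.002, "dz": 0.035}, {"finger_gap": 0, "dz": 0.035}, {"finger_gap": 0, "dz": 0.02}, {"finger_gap": 0, "dz": 0.0095}, {"finger_gap": 0}, {"finger_gap": 0}]' > path.dat && python3 jog.py path.dat; python3 d.py
echo '[{"finger_gap": 0.066}, {"finger_gap": 0.066}, {"finger_gap": 0.07}, {"finger_gap": 0.07, "dz": -0.045}, {"finger_gap": 0.07, "dz": -0.06}, {"finger_gap": 0.07, "dz": -0.06}, {"finger_gap": 0.085, "dy": -0.055}, {"finger_gap": 0.085, "dy": -0.055}, {"finger_gap": 0.085, "dy": -0.05}, {"finger_gap": 0.085, "dx": -0.05}, {"finger_gap": 0.085, "dx": -0.05}, {"finger_gap": 0.085}]' > path.dat && python3 jog.py path.dat; python3 d.py
python3 - <<'E'
from h import *
a=cam('scene');b=cam('side')
cv2.imwrite('pics/f.png',np.hstack([cv2.resize(a['img'][90:310,230:450],(400,400)),cv2.resize(b['img'][130:330,220:420],(400,400))])[:,:,::-1])
E
```

```text
clock: 58.65
tcp_pos: [0.5339, -0.0768, 0.0819]
tcp_rot: [0.655, 0.755, 0.0, 0.001]
wrist_force: [0.5, 0.3, -2.1]
width: 0.0551
gripper_force: 53.5
t 58.65 grasp pl mm [ -32.4 -125.9   75.9] psi-pl 1.571 w 0.0551 F [ 0.5  0.3 -2.1] q6 -0.49
clock: 60.15
tcp_pos: [0.3895, -0.2006, 0.2468]
tcp_rot: [0.657, 0.754, -0.0, 0.001]
wrist_force: [0.1, 0.0, 0.1]
width: 0.0851
gripper_force: 0.0
t 60.15 grasp pl mm [-192.8 -228.2  240.8] psi-pl 1.568 w 0.0851 F [0.1 0.  0.1] q6 -0.87
```

View pics/f.png

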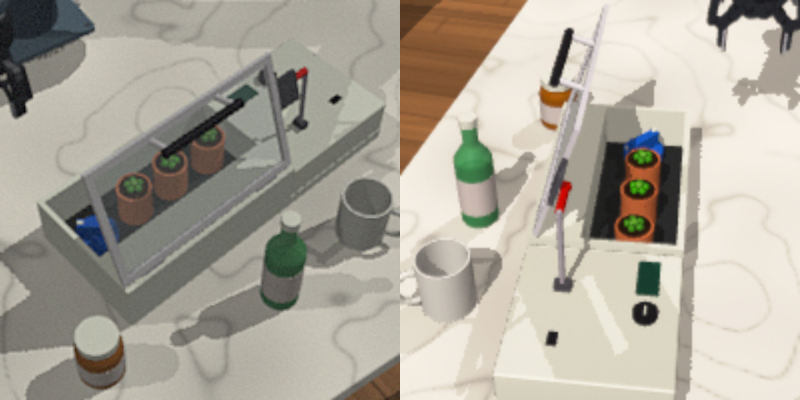

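The final picture shows three upright pots in a row in the bed, the lid resting on the red stay end, and the mug, bottle and jar where they were.

```bash
python3 -c "
from station import env, optics, job
print(job.job_done())"
```

```text
the job is handed in; nothing more can be done
None
```

The job is handed in at about 60 s on the robot's clock: the lid rests on its stay, the cap is screwed to its stop, all three pots stand upright in the bed, and the mug, bottle and jar were left alone; no verdict came back.

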